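Hold a stock carton under the seal press

TASK

Pick up the long stock carton, lay it as it stands in the open end of the seal press's channel and slide it under the press head until it is fully home against the end stop. Then push the press's black knob down about 18 mm, so that the collar on its stem is level with the rim of the bush, without ever bottoming it (that crushes the carton), and keep it held there: finish while still holding it down. Leave the other things on the table where they are.

Things in the scene. Friction and masses are not known exactly. Their poses are not given: they have to be found in the camera images.
- carton_center (a point): Centre of the loose stock carton to be sealed: a closed printed carton, white with a green lower part, 96 mm long (its x) x 40 mm wide (its y) x 58 mm high (its z), the only one this long and tall lying loose; about 0.11 kg. Both ends are alike. It stands on the table, its centre 29 mm above its underside.
- carton: The same carton; this origin is the centre of its underside.
- press: The seal press, fixed: a grey C-shaped press. Origin: at table height below the middle of the end stop's face; x runs along the channel into the press (the way the carton is slid), z up. Base plate x -205 to +65 mm, y -50 to +50 mm, 12 mm thick; its top is the channel floor. The end stop is the face at x = 0 of the column (x 0 to 50, y -30 to +30 mm).
- channel_open (a point): Point on the channel floor (12 mm above the table), mid-way between the rails, at x = -145 mm of the press: the middle of the channel's open part, where the carton can be laid. Axes as the press. Two guide rails run from x = -200 mm to the stop, 45 mm apart inside, 10 mm thick, 6 mm high above the floor (18 mm above the table): fingers must stay above them.
- home (a point): Where the centre of a carton that is fully home lies: x = -48 mm of the press, on the channel's middle line, 41 mm above the table; within 5 mm counts as home. Axes as the press. The head overhangs the channel from x = -50 mm to the column, 60 mm wide, 90 to 120 mm above the table, so the rear 46 mm of a carton at home stands out from under it.
- pad: Black rubber pad, 32 mm across, below the head on the knob's stem. Origin: centre of its underside, at x = -25 mm, y = 0 of the press, 78 mm above the table with the knob up: 8 mm above the top of a carton in the channel (70 mm). It comes down with the knob, meets the carton after 8 mm and then yields on its own spring (450 N/m).
- knob_top (a point): Centre of the flat top of the black palm knob (44 mm across, 18 mm high) above the head, at x = -25 mm, y = 0 of the press; 170 mm above the table when up. Pushed straight down from above. The stem below it has a steel collar; the bush is the short steel ring on the head round the stem, rim 124 mm above the table. At 18 mm of travel the collar's top is level with the rim.
- knob (a joint): Travel of the knob in m: 0 up, growing as it is pushed down, 0.026 at the bottom. A spring brings it back up: about 2.5 N to start, 4 N at 8 mm (where the pad meets the carton), about 10 N at 18 mm, 15 N at the bottom. Hold between 0.0145 and 0.021; beyond 0.0235 the carton is crushed.
- box_a: Bystander, to be left alone: flat carton 75 x 55 x 26 mm; origin at its underside's centre.
- box_b: Bystander, to be left alone: flat carton 55 x 55 x 30 mm; origin at its underside's centre.
- box_c: Bystander, to be left alone: flat carton 75 x 55 x 26 mm; origin at its underside's centre.
- tape: Bystander, to be left alone: clear roll of tape, 80 mm across, 24 mm high; origin at its underside's centre.
- alcohol: Bystander, to be left alone: small amber bottle, 48 mm across, 90 mm high; origin at its underside's centre.
- jar: Bystander, to be left alone: white jar, 52 mm across, 55 mm high; origin at its underside's centre.
- driver: Bystander, to be left alone: screwdriver 150 mm long, lying on the table; origin at its underside (on its axis line, at table height).
Mind the look-alikes: they are no part of the job. What is shaped like the carton but red or yellow is not meant.

How it is judged:
By the outcome, as a careful person would: the job done as asked, in the order asked, and still so for the second after the job is handed in, while the arm keeps its last pose, push and grip.
It also fails if it takes over 62 s, if anything falls off the work surface, if the arm or the gripper's body presses on something with over 40 N, if the wrist force passes 120 N, or if a joint passes its speed limit or range.

ROBOT

A 7-joint arm with a two-finger parallel gripper is mounted at the origin on the work surface. World frame = base frame: x ahead of the robot, y to its left, z up, the work surface at z = 0. Lengths are in m, angles in rad, forces in N, time in s.
With the tool pointing down it reaches from about 0.425 to 0.925 m from the base axis. Payload 6.8 kg.
Tool frame: the origin (TCP) lies on the front face of the gripper's body, between the roots of the fingers; the fingertips stand 73 mm ahead of it and the grasp point (between the pads) lies 54 mm ahead of it (env.nose_length is the distance from the TCP to the fingertips, in m); z points along the fingers, y is the line along which they close (so a half turn about z gives the same grasp; the last joint's range is limited). The gripper opens to 85 mm and grips with 20 to 120 N. Pads are 22 mm wide; open, the fingers measure 114 mm over their backs; the gripper's body (76 mm by 85 mm) begins 54 mm behind the grasp point. The pads swing forward as they close: fully open they stand 13 mm farther back than shut.
Start: joints at [1.014, 0.477, 0.022, 1.555, -0.011, 1.109, -0.083], TCP at [0.293, -0.608, 0.304] pointing down, gripper open.
Joint ranges: [-2.96, 2.96], [-0.34, 2.1], [-1.41, 1.46], [0.24, 2.44], [-1.37, 4.51], [0.17, 1.92], [-2.96, 2.96]. Speed limits (rad/s): [2.39, 2.39, 3.14, 3.14, 3.14, 3.14, 3.14].

INTERFACE

Orientations are given as a unit quaternion [w, x, y, z].
In Python, from cell import env, kin, camera, calibration, job gives the robot as it stands. The module is installed in compiled form; this text tells all that it offers. Calls block until the motion is done:
- env.reach(position, orientation): joint-space move of the TCP to a pose.
- env.movel(position, velocity=0.15, rot=None, stop_force=None): straight line of the TCP; rot=None keeps the orientation; velocity is the mean speed in m/s. With stop_force (N) it stops when the force on the tool has changed by that much, and returns True; else False.
- env.goto_joints(angles): joint-space move.
- env.grip(opening, f_grip=None): finger opening in m; f_grip is the grip in N (None keeps the last); returns when the fingers have stopped.
- env.dwell(seconds).
- kin.inverse_kinematics(position, orientation): joint angles nearest the present ones, or None.
- env.get_state(): the state.
- camera(name): name is "side" or "top" or "wrist"; returns (picture, depth): 400x640x3 uint8, blue, green, red; 400x640 float32, m along the optical axis (not along the pixel's ray), 0 where there is no reading.
- calibration(name): a dict with "fx", "fy", "cx", "cy" (pixels), "k1" (the pictures are not rectified: a ray, as slopes to the right and down, at radius r is drawn at 1 + k1 r^2 times it, then the intrinsics apply), "rvec" (rotation vector, rad) and "tvec" (3), from world to camera coordinates, as OpenCV has them. Camera axes: x right, y down, z forward; pixel columns grow to the right and rows downward; lengths in m; the calibration is good to about 2 mm. A picture is of the moment at which its call begins: read the wrist's pose just before it. calibration takes no time and is no camera call; for the wrist camera it gives the pose at the moment of the call.
A pose or a line that the arm cannot do raises env.PlanningError and nothing moves.
- job.job_done(): hands the job in; it is judged then, once.
The state is a dict: "time": time; "qpos": joint angles; "joint_velocities": joint speeds; "joint_torque": joint torques, N m; "tcp_pos": TCP position; "orientation": TCP orientation; "force": force on the tool from outside, world axes, zero at the start; "torque": the same for the moment, N m; "opening": finger opening in m; "gripper_force": force on a finger pad.
Only numpy, scipy, OpenCV 4.12 (cv2) and the standard library are available. Lean on these libraries where they do the work, as an engineer would, in place of code of your own. Each camera call takes 0.05 s, during which the arm holds its last target. There are 200 camera calls.

## Working session

There is one attempt and no reset: what is moved stays moved. The work goes in short steps, each a Python script; the robot and the scene stay as the last script left them, time stands still between calls to the robot, and variables do not carry over. Pictures are saved under pics/ and viewed, at most 10 in all, crops included, and the job is handed in when it is done.

```bash
mkdir -p pics
cat > h.py <<'E'
import numpy as np, cv2
from cell import env, kin, camera, calibration, job
def cloud(n, depth):
    c=calibration(n); K=np.array([[c["fx"],0,c["cx"]],[0,c["fy"],c["cy"]],[0,0,1.]])
    h,w=depth.shape; u,v=np.meshgrid(np.arange(w),np.arange(h))
    p=np.stack([u,v],-1).reshape(-1,1,2).astype(float)
    r=cv2.undistortPoints(p,K,np.array([c["k1"],0,0,0,0.])).reshape(h,w,2)
    pc=np.dstack([r[...,0]*depth,r[...,1]*depth,depth])
    R=cv2.Rodrigues(np.array(c["rvec"],float))[0]
    P=(pc-np.array(c["tvec"]).reshape(3))@R
    P[depth<=0]=np.nan
    return P
E
python3 - <<'E'
from h import *
for n in ["top","side"]:
    a,d=camera(n); cv2.imwrite(f"pics/{n}0.png",a); np.save(n+"0.npy",cloud(n,d))
    c=calibration(n);R=cv2.Rodrigues(np.array(c["rvec"],float))[0];print(n,-R.T@np.array(c["tvec"]).reshape(3), c["fx"],c["k1"])
s=env.get_state();print(s["time"],s["orientation"],s["opening"],s["force"])
E
```

```text
top [ 0.34491494 -0.01410486  1.40830402] 462.92681746782796 -0.061638430150493057
side [-0.07943238  0.58120367  0.8843257 ] 389.3469206043182 -0.008977497005873246
0.1 [-8.06141548e-04  9.74927355e-01  2.22521785e-01 -2.39487191e-04] 0.085637137853434 [0.19339287 0.70367951 0.40243664]
```

View pics/top0.png

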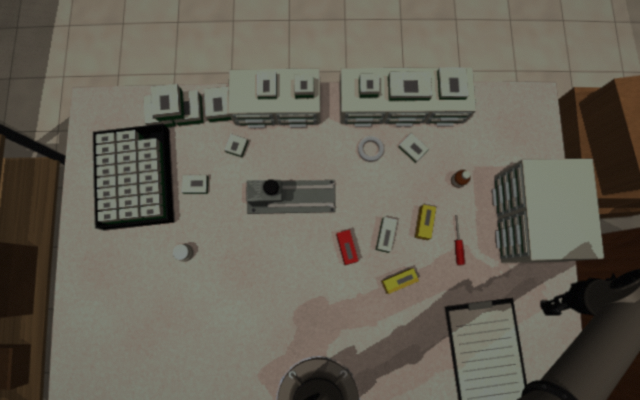

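View pics/side0.png

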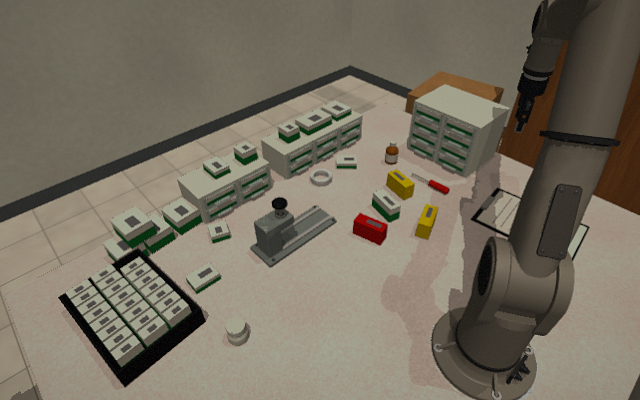

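Top view: the white/green carton is at about (387,234), between the red and yellow look-alikes. The press has its knob at (271,187) and its open end at (335,196). Next I'll measure both from depth.

Run:
```python
from h import *
a=cv2.imread("pics/top0.png");P=np.load("top0.npy")
def rect(m,name):
    q=P[m][:,:2].astype(np.float32); r=cv2.minAreaRect(q*1000); print(name,len(q),r, np.nanmedian(P[m],0),"mean",q.mean(0))
    return q
def win(u0,u1,v0,v1):
    m=np.zeros(P.shape[:2],bool);m[v0:v1,u0:u1]=1;return m
Z=P[...,2]
sat=cv2.cvtColor(a,cv2.COLOR_BGR2HSV)[...,1]
rect(win(372,402,212,256)&(Z>.05)&(Z<.066),"carton top")
rect(win(235,345,170,222)&(Z>.155),"knob")
rect(win(235,345,170,222)&(Z>.10)&(Z<.13),"head")
rect(win(235,345,170,222)&(Z>.006)&(Z<.14),"press all")
rect(win(290,345,170,222)&(Z>.006)&(Z<.03),"channel")
for n,(u,v) in dict(red=(347,247),yel=(427,222),drv=(459,240)).items(): print(n,P[v,u])
c=cv2.resize(a[165:225,235:345],None,fx=7,fy=7,interpolation=cv2.INTER_CUBIC);
c2=cv2.resize(a[205:260,370:410],None,fx=7,fy=7,interpolation=cv2.INTER_CUBIC)
o=np.zeros((420+385,770,3),np.uint8);o[:420]=c;o[420:,:280]=c2
s=cv2.imread("pics/side0.png")[190:270,240:345]; s=cv2.resize(s,None,fx=4.6,fy=4.6,interpolation=cv2.INTER_CUBIC)
o[420:420+s.shape[0],285:285+s.shape[1]]=s
cv2.imwrite("pics/crop1.png",cv2.resize(o,(574,600)))
```

```text
carton top 424 ((471.34259033203125, -210.035888671875), (37.82600021362305, 97.2215576171875), 76.4025650024414) [ 0.46987446 -0.20965303  0.05886403] mean [ 0.47072843 -0.2096046 ]
knob 205 ((593.6408081054688, 119.81317138671875), (43.36175537109375, 41.20825958251953), 1.553364872932434) [0.59275213 0.11839279 0.16999405] mean [0.593145   0.11892661]
head 560 ((593.75244140625, 143.1062469482422), (60.87684631347656, 98.23540496826172), 0.5708489418029785) [0.58503812 0.15730464 0.12012204] mean [0.58879906 0.15050721]
press all 2770 ((597.800048828125, 79.08524322509766), (336.0530090332031, 159.73101806640625), 89.32734680175781) [0.58341514 0.06726913 0.01524906] mean [0.58773655 0.06856748]
channel 1511 ((596.6094360351562, -5.907875061035156), (166.05606079101562, 159.8681182861328), 89.7052993774414) [0.59400077 0.00920015 0.01388651] mean [0.594257   0.00820665]
red [ 0.4334509  -0.09175933  0.06008109]
yel [ 0.50376253 -0.32977421  0.05705911]
drv [ 0.45138673 -0.43046183  0.02899363]
```

View pics/crop1.png

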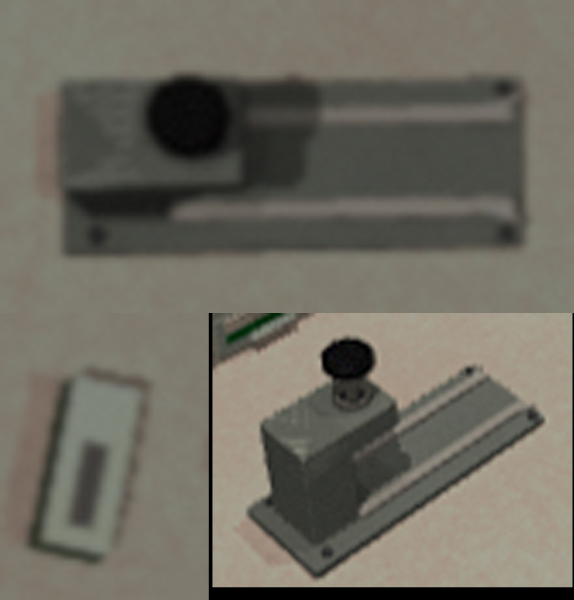

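The crop shows the channel axis running along about world +y into the press, with the open end on the right. The carton's top fits 97 x 38 mm at z 0.059, and the knob top is at 0.170, so both match the given sizes. Next I'll take a wrist view over the channel for finer press geometry, then one over the carton.

```bash
cat >> h.py <<'E'
def q(deg): a=np.radians(deg)/2; return np.array([0,np.cos(a),np.sin(a),0])
def st():
    s=env.get_state(); return round(s["time"],2),np.round(s["tcp_pos"],4),np.round(s["force"],2),round(s["opening"],4)
E
python3 - <<'E'
from h import *
env.reach([0.594,-0.03,0.33],q(90)); print(st())
c=calibration("wrist");a,d=camera("wrist");cv2.imwrite("pics/w1.png",a);np.save("w1.npy",cloud("wrist",d))
R=cv2.Rodrigues(np.array(c["rvec"],float))[0];print(-R.T@np.array(c["tvec"]).reshape(3),R[2])
env.reach([0.471,-0.21,0.25],q(-13.6)); print(st(),env.get_state()["qpos"])
a,d=camera("wrist");cv2.imwrite("pics/w2.png",a);np.save("w2.npy",cloud("wrist",d))
cv2.imwrite("pics/w12.png",cv2.resize(np.vstack([cv2.imread("pics/w1.png"),a]),(480,600),interpolation=cv2.INTER_AREA))
E
```

```text
(2.42, array([ 0.594 , -0.0317,  0.3298]), array([0.14, 0.19, 0.63]), 0.0855)
[0.59447726 0.05098456 0.39883406] [-0.00229047 -0.32376091 -0.94613616]
(3.68, array([ 0.4717, -0.2095,  0.2503]), array([ 0.43, -0.47,  0.18]), 0.0852) [ 0.41450612  0.28528861 -0.1388117   1.9794254   0.05008495  0.87930573
 -1.55651796]
```

View pics/w12.png

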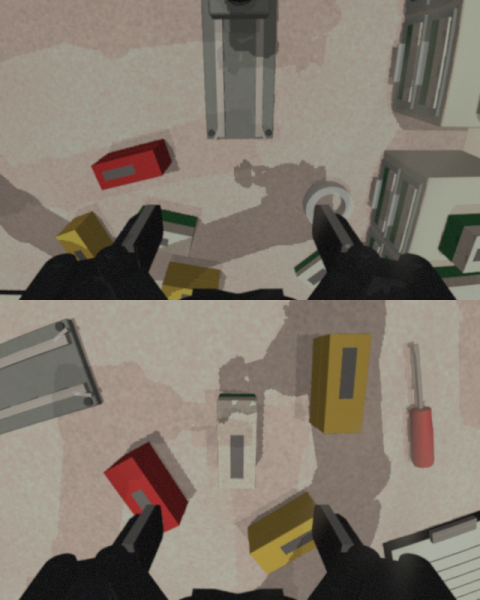

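The upper view shows the channel and rails (columns 205–275 of the reduced picture, open end at row 138). The lower view shows the carton at about (237,440), with the red and yellow boxes to either side. I'll fit the geometry and the clearances.

Run:
```python
from h import *
P=np.load("w1.npy");Z=P[...,2];X=P[...,0];Y=P[...,1]
reg=(X>.5)&(X<.7)&(Y<.09)&(Y>-.2)
m=reg&(Z>.008)&(Z<.03)&(X>.53)&(X<.66)
_,l,s,_=cv2.connectedComponentsWithStats(m.astype(np.uint8)); k=1+np.argmax(s[1:,4]); 
m=l==k; print("base",cv2.minAreaRect(P[m][:,:2].astype(np.float32)*1000), "min y",np.percentile(Y[m],[0.3,1,2]))
r=m&(Z>.0155)&(Z<.022)
for side in (-1,1):
    t=r&((X-.594)*side>0); pf=np.polyfit(Y[t],X[t],1); print("rail",side,t.sum(),pf, "x at y=-.05,.05",np.polyval(pf,[-.05,.05]),"z",np.median(Z[t]))
f=m&(abs(X-.594)<.015); print("floor z",np.median(Z[f]))
for y0 in np.arange(-.06,.06,.02):
    t=m&(abs(Y-y0)<.006); xs=X[t]; e=np.percentile(xs,[1,99]); print(round(y0,2),e,e.mean())
k=reg|((Y<.2)&(Y>0)&(abs(X-.594)<.08)); t=k&(Z>.155); print("knob",t.sum(), P[t].min(0) if t.any() else 0,P[t].max(0) if t.any() else 0)
P=np.load("w2.npy");Z=P[...,2]
h=(Z>.046)&(Z<.066)&(P[...,0]>.3)&(P[...,0]<.65)&(P[...,1]>-.4)&(P[...,1]<-.03)
n,l,s,c=cv2.connectedComponentsWithStats(h.astype(np.uint8))
for i in range(1,n):
    if s[i,4]>600: 
        w=P[l==i]; rr=cv2.minAreaRect(w[:,:2].astype(np.float32)*1000); print(c[i],s[i,4],rr,np.median(w[:,2])); print(cv2.boxPoints(rr).round().tolist())
```

```text
base ((596.7089233398438, 15.217220306396484), (100.8272933959961, 149.6138458251953), 0.4828733205795288) min y [-0.05862208 -0.05726832 -0.05513859]
rail -1 1386 [0.00071942 0.56874904] x at y=-.05,.05 [0.56871307 0.56878501] z 0.017199288464029735
rail 1 1346 [-0.014069    0.62477281] x at y=-.05,.05 [0.62547626 0.62406936] z 0.01721376106124927
floor z 0.011211299477617318
-0.06 [0.54899807 0.64595498] 0.5974765255053534
-0.04 [0.54826764 0.64580335] 0.5970354945154717
-0.02 [0.54806386 0.64586336] 0.5969636089319373
0.0 [0.54782788 0.6461556 ] 0.5969917438662443
0.02 [0.54759222 0.64573988] 0.5966660497142676
0.04 [0.54734762 0.64530896] 0.5963282881032237
knob 27916 [ 0.51892075 -0.04408053  0.15633015] [0.66845486 0.10132099 0.34199806]
[459.56342842 109.88431708] 7607 ((508.75018310546875, -328.05963134765625), (41.531673431396484, 96.52705383300781), 78.60940551757812) 0.05719047548637218
[[457.0, -339.0], [552.0, -358.0], [560.0, -317.0], [466.0, -298.0]]
[315.58640967 189.91620385] 6122 ((473.1864929199219, -209.47689819335938), (40.15997314453125, 95.67693328857422), 76.32506561279297) 0.05726807305523076
[[422.0, -218.0], [515.0, -240.0], [524.0, -201.0], [431.0, -179.0]]
[187.18111888 252.88648019] 4290 ((437.3913879394531, -91.60775756835938), (96.62490844726562, 41.439178466796875), 14.361997604370117) 0.056922039822473625
[[385.0, -84.0], [396.0, -124.0], [489.0, -100.0], [479.0, -60.0]]
[379.48695886 326.33853186] 3719 ((336.65234375, -242.27456665039062), (41.48471450805664, 92.63579559326172), 21.73038101196289) 0.05712521044233851
[[300.0, -207.0], [335.0, -293.0], [373.0, -278.0], [339.0, -192.0]]
```

Run:
```python
from h import *
env.movel([0.4725,-0.2095,0.085],velocity=.15,rot=q(-13.7),stop_force=8); print(st())
env.grip(0.03,40); print(st())
env.movel([0.4725,-0.2095,0.20],velocity=.15); print(st())
env.reach([0.5955,-0.0,0.20],q(90.5)); env.dwell(.2);print(st())
a,d=camera("wrist");P=cloud("wrist",d);np.save("w3.npy",P);cv2.imwrite("pics/w3.png",a)
Z=P[...,2];X=P[...,0];Y=P[...,1]
zt=0.2-.085+.058
m=(abs(Z-zt)<.01)&(abs(X-.595)<.035)&(abs(Y)<.07)
w=P[m];print("carton",m.sum(),cv2.minAreaRect(w[:,:2].astype(np.float32)*1000),np.median(w[:,2]))
m=(Z>.0155)&(Z<.022)&(abs(X-.597)<.045)&(Y<.12)&(Y>-.1)
for s in (-1,1):
    t=m&((X-.596)*s>0);print("rail",s,t.sum(),np.polyfit(Y[t],X[t],1) if t.sum()>50 else 0, Y[t].min(),Y[t].max())
m=(Z>.008)&(Z<.03)&(abs(X-.597)<.07)&(Y<.12)&(Y>-.1)
for y0 in np.arange(-.04,.12,.02):
    t=m&(abs(Y-y0)<.006); 
    if t.sum()>50: e=np.percentile(X[t],[1,99]); print(round(y0,2),e,e.mean())
a,d=camera("top");np.save("t3.npy",cloud("top",d));P=np.load("t3.npy");Z=P[...,2]
m=(abs(Z-.173)<.012)&(abs(P[...,0]-.595)<.04)&(abs(P[...,1])<.06); print("top",m.sum(),np.nanmean(P[m],0) if m.any() else 0)
```

```text
(4.98, array([ 0.473 , -0.2097,  0.0857]), array([ 0.05, -0.69, -0.02]), 0.0852)
(5.47, array([ 0.4728, -0.2097,  0.0855]), array([-0.94, -0.59,  6.53]), 0.0393)
(6.38, array([ 0.4719, -0.2093,  0.1991]), array([-0.27,  0.59, -0.6 ]), 0.0396)
(7.67, array([ 0.5952, -0.0012,  0.1998]), array([-0.14, -0.13, -1.06]), 0.0395)
carton 26042 ((594.9489135742188, 11.931777954101562), (69.98184204101562, 70.06687927246094), 0.20947863161563873) 0.17154148244298623
rail -1 1661 [-0.00588561  0.56935385] 0.024253872147772165 0.10192975734513535
rail 1 1665 [-0.00979759  0.62464522] 0.024058845850941445 0.10225489485767883
0.0 [0.54717482 0.64691998] 0.5970474018651389
0.02 [0.54733788 0.64625236] 0.5967951235789828
0.04 [0.54780146 0.64557219] 0.5966868264508167
0.06 [0.54800614 0.64488054] 0.5964433391919958
0.08 [0.54787905 0.64505655] 0.5964678039965023
0.1 [0.54734417 0.64538262] 0.5963633979442757
top 59 [0.58577233 0.03726691 0.1729521 ]
```

View pics/w3.png

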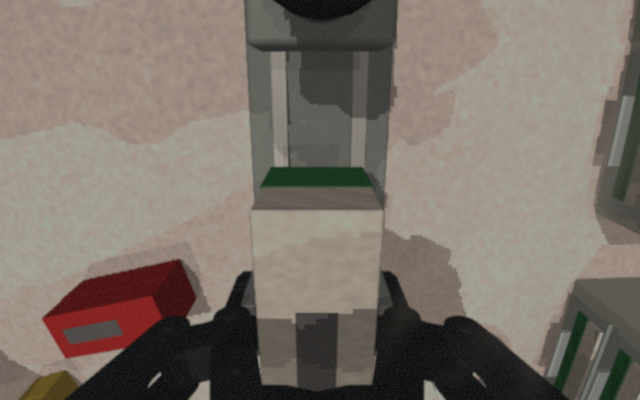

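The carton is held straight between the fingers, with its top-front edge on row 209, columns 251–382. The rails are visible ahead of it. I'll get its position and the camera bias from the depth in that region.

Run:
```python
from h import *
P=np.load("w3.npy");Z=P[...,2]
for r in (214,225,240,255):
    row=P[r,230:400]; m=abs(row[:,2]-.1715)<.008; x=row[m,0]; print(r,x.min(),x.max(),(x.min()+x.max())/2,np.diff([x.min(),x.max()]),row[m,1].mean())
m=(abs(Z-.1715)<.004)&(abs(P[...,0]-.595)<.015); print("front y",np.percentile(P[...,1][m],[99,99.9]))
P=np.load("t3.npy");Z=P[...,2]
m=(abs(P[...,0]-.595)<.04)&(abs(P[...,1]-.035)<.05)&(Z>.15); print(np.c_[P[m]].max(0))
```

```text
214 0.5751426494837695 0.614537285964933 0.5948399677243512 [0.03939464] 0.0452154342339786
225 0.5753837918110097 0.6150371765970373 0.5952104842040236 [0.03965338] 0.04170276884892456
240 0.5752766873799049 0.6152687947107213 0.5952727410453131 [0.03999211] 0.03681494133461723
255 0.5752148177673081 0.6152495382780879 0.595232178022698 [0.04003472] 0.03174098483774224
front y [0.04660119 0.10244452]
[0.6349708  0.0545771  0.54000934]
```

Camera bias at the carton is about 0, so the channel centre line is x ≈ 0.597 − 0.0078·y, with yaw about 90.45°. Now I'll lay the carton.

Run:
```python
from h import *
env.movel([0.597,-0.001,0.115],velocity=.1,rot=q(90.45)); env.dwell(.2); print(st())
print(env.movel([0.597,-0.001,0.0945],velocity=.03,stop_force=4)); print(st())
```

```text
(8.97, array([ 0.5973, -0.001 ,  0.1157]), array([-0.16, -0.16, -0.74]), 0.0395)
True
(9.55, array([ 0.5968, -0.0011,  0.0974]), array([-1.24, -0.33,  5.44]), 0.0398)
```

Run:
```python
from h import *
env.grip(0.062); env.movel([0.597,-0.001,0.175],velocity=.15)
env.movel([0.5975,-0.085,0.175],velocity=.15); env.grip(0.018)
env.movel([0.5975,-0.085,0.103],velocity=.12,stop_force=8); print(st())
print(env.movel([0.5966,0.048,0.103],velocity=.05,stop_force=5)); print(st())
a,d=camera("side");cv2.imwrite("pics/s4.png",a); np.save("s4.npy",cloud("side",d))
cv2.imwrite("pics/s4c.png",cv2.resize(a[140:290,210:400],None,fx=4,fy=4,interpolation=cv2.INTER_CUBIC))
```

```text
(12.52, array([ 0.5979, -0.0849,  0.1034]), array([0.02, 0.17, 0.21]), 0.0181)
True
(14.71, array([0.5962, 0.0386, 0.1026]), array([-0.13, -1.5 ,  0.54]), 0.0182)
```

View pics/s4c.png

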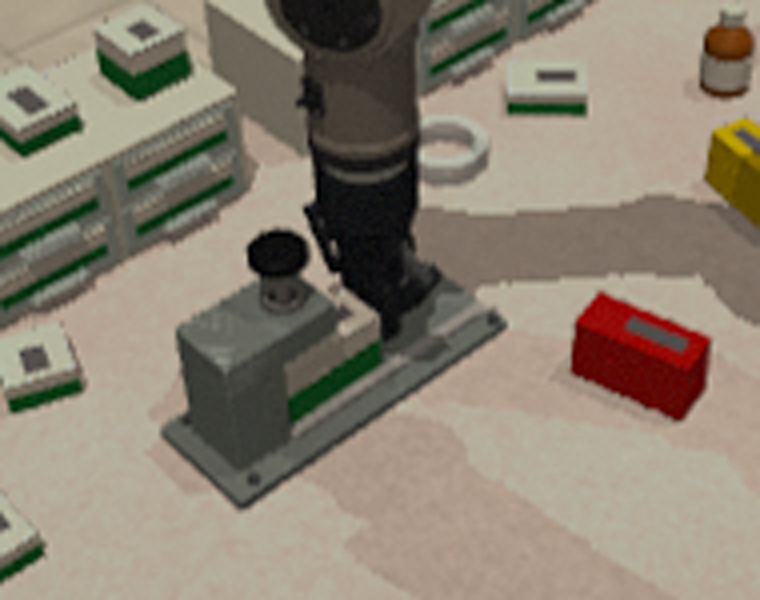

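The picture shows the carton in the channel under the head with its front at the column. The pusher stopped at y = 0.0386, where I predicted 0.0385 for home. I'll give it one confirming nudge, retreat, and find the knob by contact.

Run:
```python
from h import *
print(env.movel([0.5962,0.048,0.103],velocity=.02,stop_force=5)); print(st())
env.movel([0.5966,-0.005,0.103],velocity=.12); env.movel([0.5966,-0.005,0.30],velocity=.2)
env.grip(0.0,40); env.movel([0.596,0.1195,0.30],velocity=.15)
a,d=camera("wrist");P=cloud("wrist",d);cv2.imwrite("pics/w5.png",a)
env.movel([0.596,0.1195,0.255],velocity=.08); env.dwell(.3); print(st())
print(env.movel([0.596,0.1195,0.236],velocity=.02,stop_force=1.8)); print(st()); env.dwell(.3); print(st())
```

```text
True
(15.0, array([0.5956, 0.0386, 0.1018]), array([0.37, 0.31, 0.01]), 0.0181)
(19.0, array([0.5962, 0.1196, 0.2554]), array([-0.1 ,  0.17, -0.08]), -0.0003)
True
(19.68, array([0.5959, 0.1194, 0.2411]), array([-0.18,  0.37,  2.99]), 0.0)
(19.98, array([0.5959, 0.1194, 0.2413]), array([ 1.85, -0.63,  1.51]), -0.0001)
```

Run:
```python
from h import *
for z in (.235,.230,.2275,.225):
    env.movel([0.596,0.1195,z],velocity=.02); env.dwell(.3)
    f=[]
    for _ in range(5): f.append(env.get_state()["force"][2]); env.dwell(.05)
    print(z,st(),np.mean(f))
a,d=camera("side");cv2.imwrite("pics/s6.png",a)
b=cv2.resize(a[175:265,240:360],None,fx=6.5,fy=6.5,interpolation=cv2.INTER_CUBIC);cv2.imwrite("pics/s6c.png",b);print(b.shape)
P=cloud("side",d);
```

```text
0.235 (20.98, array([0.596 , 0.1195, 0.235 ]), array([ 0.01, -0.15,  3.53]), 0.0002) 4.007615419955526
0.23 (21.93, array([0.596 , 0.1195, 0.2304]), array([-1.54, -0.93,  6.99]), -0.0001) 7.04592750247136
0.2275 (22.75, array([0.596 , 0.1195, 0.2281]), array([-1.09, -0.66,  9.12]), -0.0002) 8.469478233926269
0.225 (23.57, array([0.5961, 0.1195, 0.2258]), array([-2.91, -1.36,  9.71]), -0.0002) 10.003287834486306
(585, 780, 3)
```

View pics/s6c.png

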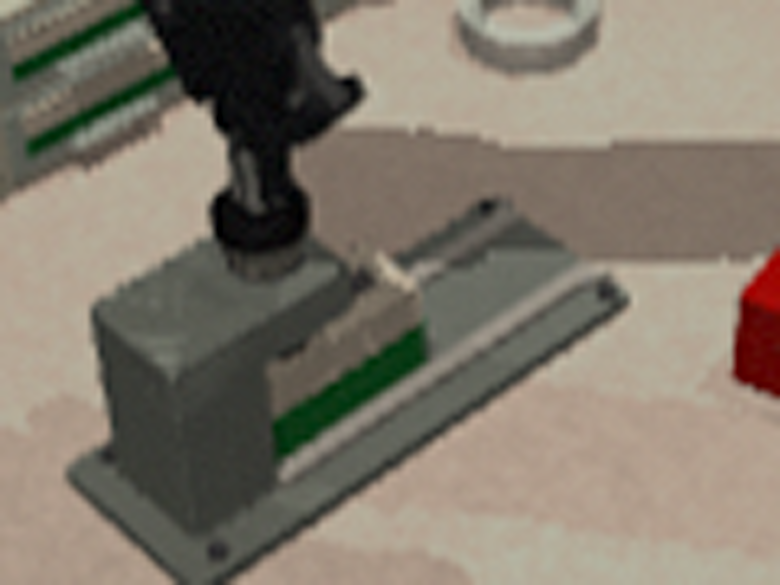

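The knob has travelled about 17–18 mm, and the 10.0 N reading matches the expected force. The picture shows the carton seated at the column and the fingers on the knob (260,210), so I'm handing in.

```bash
python3 -c "
from h import *
print(st()); print(job.job_done())"
```

```text
(23.62, array([0.5961, 0.1195, 0.2258]), array([-2.3 , -0.74,  9.07]), 0.0)
the job is handed in; nothing more can be done
None
```

I slid the carton home against the end stop, pressed the knob down about 17–18 mm (about 10 N, not bottomed), and handed the job in at 23.6 s with the arm still holding it; the collar's level I judged from travel and force, since it wasn't clearly visible.

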